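# Free a stuck stopper from a reagent bottle

## Task

The stopper of the square bottle that stands in the grey holder is stuck tight in the neck. Twist it back and forth while easing it upward until it comes free, without lifting the bottle out of its holder, then put the stopper down gently in the steel tray and let go. Leave the other vessels alone.

Things in the scene. Friction and masses are not known exactly. Their poses are not given: they have to be found in the camera images.
- holder: Grey plastic square holder fixed to the bench, 84 x 84 mm outside, 36 mm high, walls and floor 6 mm, open at the top (72 x 72 mm inside). The 64 mm square bottle stands loosely in it: the walls stop it from turning but not from being lifted. Origin under its centre on the bench, z up.
- bottle: Square amber glass bottle, 64 x 64 mm, 142 mm high to its round mouth, about 0.7 to 1.0 kg, loose in the holder and not to be lifted. Origin at the centre of its underside, z up along its neck (lip 43 mm across).
- bottle_mouth (a point): Centre of the bottle's mouth, on the rim of the neck. Pulled straight up, the stopper holds in it with some 19 to 27 N, more than the bottle weighs, so the bottle would rise with it. While the stopper is being turned it slides up with little force, if its shank's surface (11 mm radius) turns at least two or three times as fast as it rises.
- stopper_grip (a point): White plastic stopper, 71 mm long, 50 g; this point is the centre of its flat upright grip tab: 34 mm wide along this point's x, 12 mm thick along its y, 40 mm high. z points up along the stopper's axis. 2 mm below the tab is a round flange, 34 mm across, 3 mm thick, which sits on the mouth, so this point starts 25 mm above the mouth, the tab's lower edge 5 mm above it.
- stopper_tip (a point): Centre of the lower end of the stopper's shank (18 mm across), 51 mm below stopper_grip. The shank is 26 mm long, 22 mm across at the top; it grips the neck tightly over the first 10 mm of its way out, then is loose, and is clear of the neck after 26 mm. It turns about its axis either way without limit, against about 0.2 to 0.3 N m.
- tray: Shallow open stainless-steel tray, 160 mm along its x, 130 mm along its y, 22 mm high, walls and floor 3 mm, 0.6 kg, loose on the bench. Origin at the centre of its underside, z up. The stopper may stand or lie in it.
- flask: Bystander: conical glass flask, 82 mm across at the foot, 121 mm high. Origin at the centre of its underside.
- wash_bottle: Bystander: white plastic wash bottle, 68 mm across, 195 mm high with its spout. Origin at the centre of its underside.
- jar: Bystander: low amber jar with a black cap, 64 mm across, 85 mm high. Origin at the centre of its underside.
Mind the look-alikes: they are no part of the job. Of the things that look like the tray, take the one that is nearest to the robot's base at the start.

How it is judged:
By the outcome, as a careful person would: the job done as asked, in the order asked, and still so for the second after the job is handed in, with the robot touching nothing.
It also fails if it takes over 53 s, if anything falls off the work surface, if the arm or the gripper's body presses on something with over 40 N, if the wrist force passes 120 N, or if a joint passes its speed limit or range.

## Robot

A 6-joint arm with a two-finger parallel gripper is mounted at the origin on the work surface. World frame = base frame: x ahead of the robot, y to its left, z up, the work surface at z = 0. Lengths are in m, angles in rad, forces in N, time in s.
With the tool pointing down it reaches from about 0.4 to 0.925 m from the base axis. Payload 12.5 kg.
Tool frame: the origin (TCP) lies midway between the tips of the shut fingers; the grasp point (between the pads) lies 19 mm behind it; z points along the fingers, y is the direction in which the jaws open and shut (so a half turn about z gives the same grasp; the last joint's range is limited). The gripper opens to 95 mm and grips with 3 to 60 N. Pads are 20 mm wide; open, the fingers measure 119 mm over their backs; the gripper's body (75 mm by 180 mm) begins 59 mm behind the grasp point.
Start: joints at [-1.211, 0.491, 1.559, -0, 1.092, -0.106], TCP at [0.281, -0.558, 0.215] pointing down, gripper open.
Joint ranges: [-3.1, 3.1], [-0.84, 2.19], [0.05, 2.79], [-1.13, 4.28], [0.06, 2.93], [-2.69, 2.69]. Speed limits (rad/s): [2.22, 2.22, 2.79, 3.14, 3.14, 3.14].

## Interface

Orientations are given as [roll, pitch, yaw] about the fixed x, y, z axes, in that order (R = Rz(yaw) Ry(pitch) Rx(roll)).
In Python, from workcell import manip gives the robot as it stands. The module is installed in compiled form; this text tells all that it offers.
- The arm moves only by the tool send_rows, never from a script. Its argument "increments" is a list that holds one entry, the list of rows, each a list of 4 numbers: the shift along the tool's x, y, z in units of 40 mm (1.0 is 40 mm), then the turn about the tool's z in units of 5 degrees (1.0 is 5 degrees). A call has 1 to 12 rows; each row is the pose to reach, as a shift and turn from the pose commanded when the call began, along the tool's axes at that moment; what a row does not reach only later rows make up. A row lasts 1/8 s, in which the tool goes at most 62.5 mm and 10.7 degrees, less where a joint would pass 70% of its speed; a pose out of reach is approached as far as the arm can. A call with a gripper value outside its range is refused whole. "gripper" is the gripper command: -1 is shut, 1 is fully open, values between are in proportion, set as the call begins (left out, the last holds). The fingers move at their own pace and stop on an object; "squeeze" is the grip in N (left out, the last holds). Time passes only in rows, so rows that repeat a pose let the fingers close. It gives the time, the measured TCP pose, the force and the opening at its end, in the units of the state.
- manip.observe(): the state, without advancing time (a new reading comes with each control period).
- manip.camera(name): name is "scene" or "top" or "wrist"; returns the picture (420x560x3 uint8, red, green, blue); there is no depth.
- manip.get_calibration(name): a dict with "intrinsics" (3x3 intrinsics, pixels), "rvec" (rotation vector, rad) and "tvec" (3), from world to camera coordinates, as OpenCV has them; the wrist camera has in their place "T_tool_cam" (4x4, takes a point from camera to tool coordinates, whose origin is the TCP and whose axes are the flange's). Camera axes: x right, y down, z forward; pixel columns grow to the right and rows downward; lengths in m; the calibration is good to about 2 mm. A picture is of the moment at which its call begins: read the wrist's pose just before it. get_calibration takes no time and is no camera call.
- manip.finish_job(): hands the job in, once; it reports no verdict.
Trained networks look in the newest picture that a camera, given by its name, has taken for a name from the list of things; names that differ only in an ending like _2 or _b are one class to them, and where a whole thing is asked for, a point or a joint stands for the part that bears it (a point fixed in the world has none). Each returns a list of dicts, best first, with "p" (0 to 1); they miss things now and then, are a little off and sometimes report something else, mostly with a low value. They report only what shows in the picture. A call takes as long as a camera call. They do not tell look-alikes from the thing itself.
- manip.silhouettes(camera, label): "region" (420x560 bool, what is visible of it) and "box" ([left, top, right, bottom] in pixels, round what is visible of it).
The state is a dict: "t": time; "joints": joint angles; "joint_velocities": joint speeds; "tau": joint torques, N m; "eef_pos": TCP position; "tool_rot": TCP orientation; "ft_force": force on the tool from outside, world axes, zero at the start; "wrist_torque": the same for the moment, N m; "grip_width": finger opening in m.
Only numpy, scipy, OpenCV 4.12 (cv2) and the standard library are available. Lean on these libraries where they do the work, as an engineer would, in place of code of your own. Each camera call takes 0.05 s, during which the arm holds its last target.

## Working session

There is one attempt and no reset: what is moved stays moved. The work goes in short steps, Python scripts to look and compute and a tool call to move; the robot and the scene stay as the last step left them, time stands still between calls to the robot, and variables do not carry over. Pictures are saved under pics/ and viewed, and the job is handed in when it is done.

Besides the shell and the picture viewer there is one more tool, called after "Emit:" by a JSON object that holds its "op" and its "data", one argument or row to a line. send_rows: Moves the arm, as the interface text tells. Its arguments: {"type":"object","properties":{"increments":{"type":"array"},"gripper":{"type":"number"},"squeeze":{"type":"number"}},"required":["increments"]}

```bash
mkdir -p pics; cat > h.py <<'E'
import numpy as np, cv2
from workcell import manip
def save(name,img): cv2.imwrite('pics/'+name+'.png',img[:,:,::-1])
def cal(c):
    k=manip.get_calibration(c); R=cv2.Rodrigues(np.array(k['rvec'],float))[0]
    return np.array(k['intrinsics'],float),R,np.array(k['tvec'],float).ravel()
def ray(c,uv):
    K,R,t=cal(c); d=R.T@np.linalg.inv(K)@np.array([uv[0],uv[1],1.]); return -R.T@t,d
def atz(c,uv,z):
    o,d=ray(c,uv); return o+d*(z-o[2])/d[2]
def proj(c,P):
    K,R,t=cal(c); p=K@(R@np.array(P,float)+t); return p[:2]/p[2]
E
python3 - <<'E'
from h import *
print(manip.observe())
for c in ['scene','top']:
    im=manip.camera(c); save(c+'0',im)
    for n in ['holder','bottle','stopper_grip','tray']:
        for s in manip.silhouettes(c,n):
            ys,xs=np.nonzero(s['region'])
            print(c,n,round(s['p'],2),np.round(s['box']),xs.mean().round(1),ys.mean().round(1),len(xs))
E
```

```text
{'t': 0.0, 'joints': array([-1.21061019e+00,  4.91600643e-01,  1.55949775e+00, -5.57475668e-05,
        1.09172272e+00, -1.05605234e-01]), 'joint_velocities': array([-0.00021438,  0.00199816,  0.00014955, -0.00123619, -0.00146317,
        0.00159241]), 'tau': array([ 5.25025716e-04, -6.12639713e+01, -2.58182842e+01,  6.92993123e-02,
        4.80543450e-02, -1.17344844e-04]), 'eef_pos': array([ 0.28061411, -0.55815514,  0.21401961]), 'tool_rot': array([-3.14036583e+00, -8.03261402e-05,  4.65817047e-01]), 'ft_force': array([-0.25921584, -1.17469688,  0.38615402]), 'wrist_torque': array([ 0.00388281, -0.00309406,  0.00224695]), 'grip_width': 0.09510123144515606}
scene holder 0.91 [315. 251. 352. 279.] 332.2 266.6 445
scene bottle 0.64 [317. 233. 347. 268.] 333.6 249.2 824
scene stopper_grip 0.45 [326. 212. 339. 231.] 335.4 223.3 161
scene tray 0.9 [204. 146. 253. 171.] 229.1 156.3 797
scene tray 0.89 [236. 196. 285. 234.] 260.2 213.5 1232
scene tray 0.7 [272. 294. 339. 343.] 303.9 317.8 2597
top holder 0.68 [212. 205. 236. 240.] 227.0 225.7 103
top bottle 0.92 [200. 206. 231. 233.] 218.9 222.9 440
top bottle 0.57 [206. 206. 235. 242.] 223.4 228.6 219
top stopper_grip 0.45 [206. 210. 221. 223.] 213.7 217.5 122
top tray 0.95 [299. 192. 362. 254.] 328.6 220.6 2139
top tray 0.92 [430. 239. 473. 293.] 451.9 265.5 2207
top tray 0.85 [162. 127. 223. 188.] 190.4 159.5 2099
```

View pics/scene0.png

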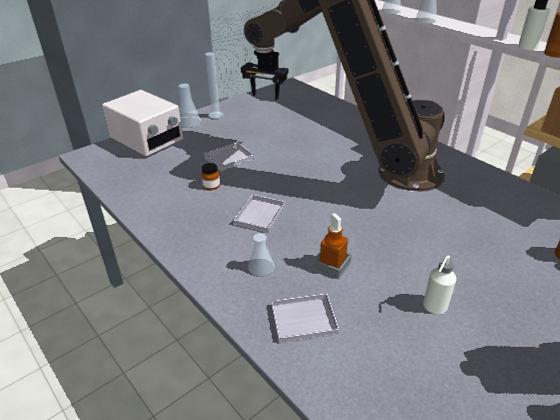

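View pics/top0.png

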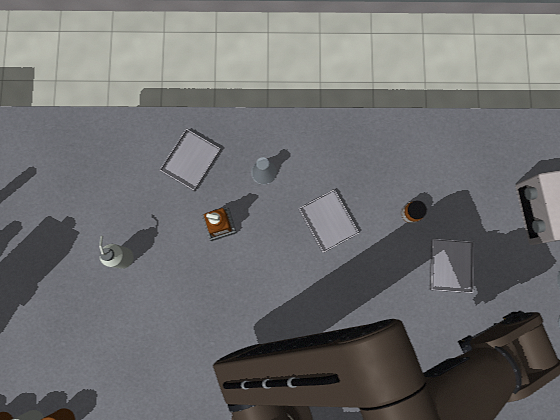

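```bash
python3 - <<'E'
from h import *
for b in [(328.6,220.6),(451.9,265.5),(190.4,159.5)]: p=atz('top',b,.01);print('tray',p,np.hypot(p[0],p[1]))
for b in [(229.1,156.3),(260.2,213.5),(303.9,317.8)]: print('tray scene',atz('scene',b,.01))
# stopper triangulate
o1,d1=ray('top',(213.7,217.5));o2,d2=ray('scene',(335.4,223.3))
s=np.linalg.lstsq(np.c_[d1,-d2],o2-o1,rcond=None)[0];print(o1+d1*s[0],o2+d2*s[1])
print(o1,o2, atz('top',(224.5,225),.0))
print('holder top', atz('scene',(332,266),.018))
print(manip.get_calibration('wrist'))
import cv2
im=cv2.imread('pics/top0.png')[190:260,190:250];cv2.imwrite('pics/topz.png',cv2.resize(im,None,fx=8,fy=8,interpolation=cv2.INTER_CUBIC))
im=cv2.imread('pics/scene0.png')[200:290,290:370];cv2.imwrite('pics/scz.png',cv2.resize(im,None,fx=6,fy=6,interpolation=cv2.INTER_CUBIC))
E
```

```text
tray [ 0.61988754 -0.17816097  0.01      ] 0.6449820888817983
tray [ 0.47797482 -0.56314023  0.01      ] 0.7386385083197919
tray [0.81817766 0.26429998 0.01      ] 0.8598076332075703
tray scene [ 0.47553293 -0.55742266  0.01      ]
tray scene [ 0.6183912 -0.1718547  0.01     ]
tray scene [0.8162331  0.26751892 0.01      ]
[0.60746477 0.165747   0.16572636] [0.60603645 0.16735069 0.16572676]
[ 0.40159689 -0.01796174  1.61094991] [1.4086335  0.88196692 1.02390405] [0.6070315  0.15208004 0.        ]
holder top [0.6225495  0.18160978 0.018     ]
{'intrinsics': array([[298.34735065,   0.        , 280.26627321],
       [  0.        , 298.34735065, 203.76135594],
       [  0.        ,   0.        ,   1.        ]]), 'T_tool_cam': array([[ 2.22829241e-04, -9.70364120e-01, -2.41647317e-01,
         6.96500042e-02],
       [ 9.99999587e-01,  4.29158219e-04, -8.01211412e-04,
        -1.01208864e-03],
       [ 8.81171738e-04, -2.41647039e-01,  9.70363814e-01,
        -1.69268704e-01],
       [ 0.00000000e+00,  0.00000000e+00,  0.00000000e+00,
         1.00000000e+00]])}
```

View pics/topz.png

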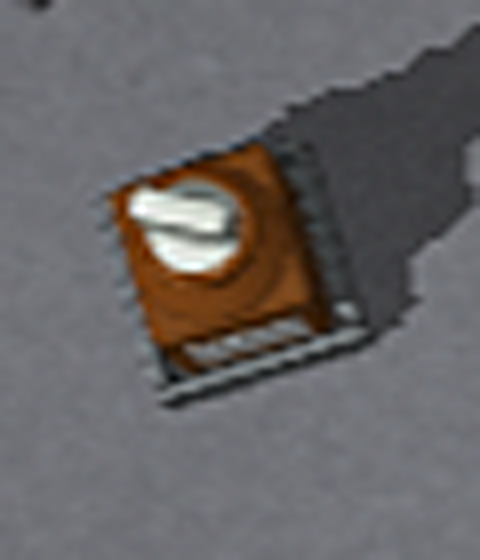

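View pics/scz.png

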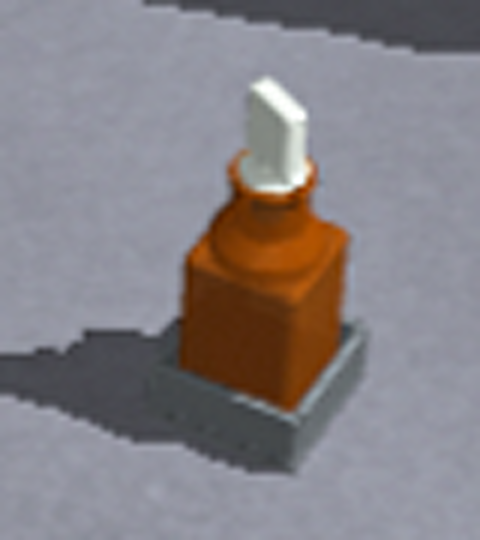

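The nearest tray is the one at about (0.62, -0.175), at top-image pixel (329, 221). The stopper is at about (0.607, 0.166), with its tab roughly along world y. I'll move above it and use the wrist camera.

```bash
cat >> h.py <<'E'
from scipy.spatial.transform import Rotation as Ro
def plan(pos,yaw):
    s=manip.observe(); R=Ro.from_euler('xyz',s['tool_rot']).as_matrix()
    d=R.T@(np.array(pos)-s['eef_pos'])/0.04
    a=-(np.degrees(yaw-s['tool_rot'][2])+180)%360-180 if 0 else -((np.degrees(yaw-s['tool_rot'][2])+180)%360-180)
    print('inc',np.round(d,3),'turn',round(a/5,3), 'now',s['eef_pos'].round(4),s['tool_rot'].round(4),s['joints'].round(2),'t',s['t'])
E
python3 - <<'E'
from h import *
plan([.607,.16,.30],np.radians(82))
E
```

```text
inc [ 15.355 -12.383  -2.135] turn -11.062 now [ 0.2807 -0.5584  0.2146] [3.1415 0.     0.4658] [-1.21  0.49  1.56 -0.    1.09 -0.11] t 0.5
```

Emit:
{"op": "send_rows", "data": {
  "increments": [
    [[0.5, -0.4, -1.5, 0], [2, -1.6, -2.1, -1], [15.3, -12.4, -2.1, -11], [15.3, -12.4, -2.1, -11], [15.3, -12.4, -2.1, -11], [15.3, -12.4, -2.1, -11], [15.3, -12.4, -2.1, -11], [15.3, -12.4, -2.1, -11], [15.3, -12.4, -2.1, -11], [15.3, -12.4, -2.1, -11], [15.3, -12.4, -2.1, -11], [15.3, -12.4, -2.1, -11]]
  ],
  "gripper": 0.3,
  "squeeze": 50
}}

```text
t: 2.0
eef_pos: [0.5729, 0.0896, 0.2981]
tool_rot: [3.141, 0.0, 1.426]
ft_force: [0.8, -1.8, 0.1]
grip_width: 0.0623
```

Emit:
{"op": "send_rows", "data": {
  "increments": [
    [[0, 0, 0, 0], [0, 0, 0, 0]]
  ]
}}

```text
t: 2.25
eef_pos: [0.572, 0.0874, 0.2977]
tool_rot: [-3.141, 0.0, 1.426]
ft_force: [-0.5, -1.0, -0.0]
grip_width: 0.0618
```

```bash
python3 - <<'E'
from h import *
plan([.607,.166,.30],np.radians(82))
s=manip.observe(); im=manip.camera('wrist'); save('w1',im)
for n in ['stopper_grip','bottle']:
  for q in manip.silhouettes('wrist',n):
    print(n,q['p'],q['box']); 
E
```

```text
inc [ 2.072  0.584 -0.059] turn -0.055 now [0.572  0.0874 0.2977] [-3.1411e+00  4.0000e-04  1.4264e+00] [ 0.04  0.35  1.56 -0.    1.23  0.18] t 2.25
stopper_grip 0.74 [286.7, 90.5, 320.1, 132.6]
bottle 0.66 [266.6, 80.1, 333.3, 146.7]
```

View pics/w1.png

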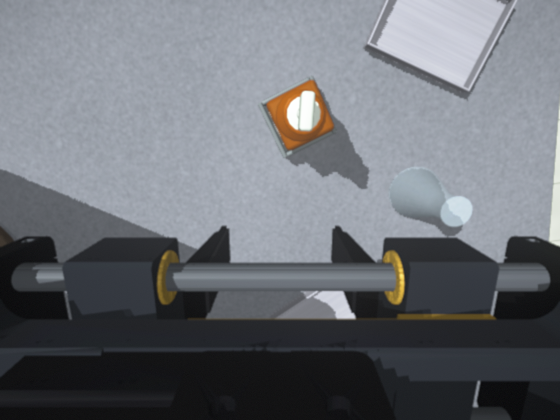

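```bash
cat >> h.py <<'E'
def wray(s,uv):
    k=manip.get_calibration('wrist');K=np.array(k['intrinsics']);T=np.array(k['T_tool_cam'])
    R=Ro.from_euler('xyz',s['tool_rot']).as_matrix()
    o=R@T[:3,3]+s['eef_pos']; d=R@T[:3,:3]@np.linalg.inv(K)@np.array([uv[0],uv[1],1.]); return o,d
def watz(s,uv,z):
    o,d=wray(s,uv); return o+d*(z-o[2])/d[2]
def wproj(s,P):
    k=manip.get_calibration('wrist');K=np.array(k['intrinsics']);T=np.array(k['T_tool_cam'])
    R=Ro.from_euler('xyz',s['tool_rot']).as_matrix()
    P=np.atleast_2d(P); c=((P-s['eef_pos'])@R-T[:3,3])@T[:3,:3]; q=c@K.T; return q[:,:2]/q[:,2:]
E
python3 - <<'E'
from h import *
im=cv2.imread('pics/w1.png')[70:160,255:345];cv2.imwrite('pics/w1z.png',cv2.resize(im,None,fx=6,fy=6,interpolation=cv2.INTER_CUBIC))
E
```

```text
(no output)
```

View pics/w1z.png

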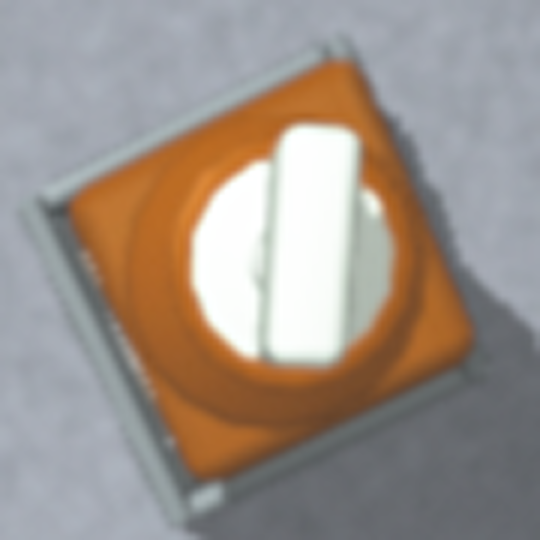

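```bash
python3 - <<'E'
from h import *
s=manip.observe()
f=lambda x,y:(255+x/6-.4,70+y/6-.4)
a=watz(s,f(321,126),.193);b=watz(s,f(309,362),.193)
print(a,b,(a+b)/2,np.linalg.norm(a-b),np.degrees(np.arctan2(*(a-b)[1::-1])))
c=watz(s,f(282,244),.193);d=watz(s,f(355,246),.193);print(np.linalg.norm(c-d))
print('flange',watz(s,f(293,265),.151))
yaw=np.arctan2(*(a-b)[1::-1])
plan(list(((a+b)/2)[:2])+[.23],yaw)
E
```

```text
[0.61184062 0.18395635 0.193     ] [0.60598398 0.15139574 0.193     ] [0.6089123  0.16767605 0.193     ] 0.0330831271762313 79.80331044370678
0.010707018405566853
flange [0.60875081 0.16708787 0.151     ]
inc [2.148 0.615 1.703] turn 0.359 now [0.572  0.0863 0.2981] [3.1414e+00 2.0000e-04 1.4241e+00] [ 0.04  0.35  1.56 -0.    1.23  0.18] t 2.4
```

Emit:
{"op": "send_rows", "data": {
  "increments": [
    [[1.0, 0.3, 0, 0.35], [2.14, 0.61, 0.5, 0.35], [2.14, 0.61, 1.5, 0.35], [2.14, 0.61, 1.7, 0.35], [2.14, 0.61, 1.7, 0.35]]
  ]
}}

```text
t: 3.02
eef_pos: [0.609, 0.1677, 0.2306]
tool_rot: [3.141, 0.0, 1.394]
ft_force: [-0.3, -0.1, 0.7]
grip_width: 0.0621
```

```bash
python3 - <<'E'
from h import *
s=manip.observe(); im=manip.camera('wrist'); save('w2',im)
plan([.6088,.1674,.156],np.radians(79.8))
print(wproj(s,[[.6118,.184,.193],[.606,.1514,.193],s['eef_pos']]))
E
```

```text
inc [-0.013 -0.014  1.884] turn 0.013 now [0.6093 0.1678 0.2314] [ 3.1400e+00 -4.0000e-04  1.3939e+00] [ 0.16  0.49  1.52 -0.    1.13  0.34] t 3.075
[[278.65851071 206.02777889]
 [278.747032   249.23074916]
 [278.49564886 247.84634433]]
```

View pics/w2.png

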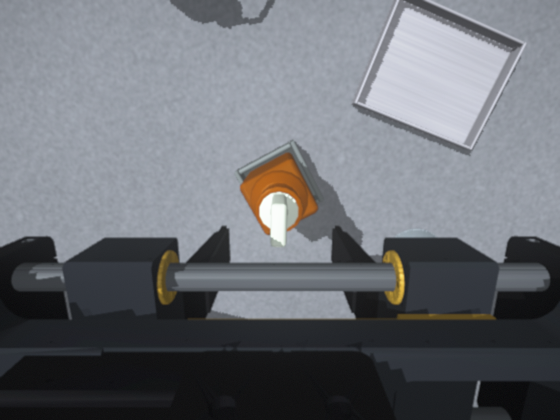

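```bash
python3 - <<'E'
from h import *
im=cv2.imread('pics/w2.png')[170:260,235:325];cv2.imwrite('pics/w2z.png',cv2.resize(im,None,fx=6,fy=6,interpolation=cv2.INTER_CUBIC))
E
```

```text
(no output)
```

View pics/w2z.png

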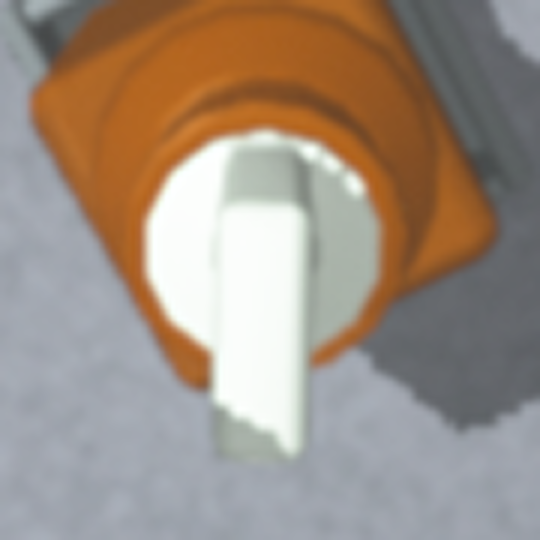

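```bash
python3 - <<'E'
from h import *
s=manip.observe()
f=lambda x,y:(235+x/6-.4,170+y/6-.4)
a=watz(s,f(263,203),.193);b=watz(s,f(257,460),.193)
print((a+b)/2,np.linalg.norm(a-b),np.degrees(np.arctan2(*(a-b)[1::-1])))
print('flange',watz(s,f(263,250),.151))
m=np.array([.609,.1685])
plan(list(m)+[.156],np.radians(79))
E
```

```text
[0.60902893 0.16978445 0.193     ] 0.03279879974062993 78.49270595457278
flange [0.60899776 0.16882509 0.151     ]
inc [ 0.015 -0.014  1.884] turn 0.173 now [0.6093 0.1678 0.2314] [ 3.1400e+00 -4.0000e-04  1.3939e+00] [ 0.16  0.49  1.52 -0.    1.13  0.34] t 3.075
```

Emit:
{"op": "send_rows", "data": {
  "increments": [
    [[0.03, -0.01, 0.7, 0.18], [0.03, -0.01, 1.4, 0.18], [0.03, -0.01, 1.85, 0.18], [0.03, -0.01, 1.85, 0.18], [0.03, -0.01, 1.85, 0.18]]
  ]
}}

```text
t: 3.7
eef_pos: [0.6092, 0.1699, 0.1572]
tool_rot: [3.14, -0.001, 1.379]
ft_force: [-1.0, -0.4, -1.1]
grip_width: 0.0619
```

Emit:
{"op": "send_rows", "data": {
  "increments": [
    [[0, 0, 0, 0], [0, 0, 0, 0], [0, 0, 0, 0], [0, 0, 0, 0], [0, 0, 0, 0], [0, 0, 0, 0]]
  ],
  "gripper": -1,
  "squeeze": 55
}}

```text
t: 4.45
eef_pos: [0.6082, 0.17, 0.1558]
tool_rot: [-3.141, 0.0, 1.379]
ft_force: [-1.8, 0.4, 2.3]
grip_width: 0.0118
```

```bash
python3 - <<'E'
from h import *
s=manip.observe();print({k:np.round(v,3) for k,v in s.items()})
E
```

```text
{'t': np.float64(4.45), 'joints': array([0.168, 0.561, 1.605, 0.   , 0.977, 0.359]), 'joint_velocities': array([ 0.001, -0.002,  0.003,  0.001,  0.003,  0.   ]), 'tau': array([-8.6600e-01, -6.3040e+01, -2.4885e+01, -2.1000e-01, -8.0000e-01,
       -5.1000e-02]), 'eef_pos': array([0.608, 0.17 , 0.156]), 'tool_rot': array([-3.141,  0.   ,  1.379]), 'ft_force': array([-1.793,  0.418,  2.338]), 'wrist_torque': array([ 0.093,  0.363, -0.002]), 'grip_width': np.float64(0.012)}
```

Emit:
{"op": "send_rows", "data": {
  "increments": [
    [[0, 0, 0, 1.8], [0, 0, -0.005, 3.6], [0, 0, -0.014, 5.4], [0, 0, -0.023, 7.2], [0, 0, -0.032, 9.0], [0, 0, -0.041, 10.8], [0, 0, -0.05, 12.6], [0, 0, -0.059, 14.4], [0, 0, -0.065, 16.2], [0, 0, -0.065, 16.2]]
  ]
}}

```text
t: 5.7
eef_pos: [0.6089, 0.1696, 0.1583]
tool_rot: [3.141, -0.001, -0.033]
ft_force: [1.7, -2.3, -2.6]
grip_width: 0.0116
```

```bash
python3 - <<'E'
from h import *
s=manip.observe();print({k:np.round(v,3) for k,v in s.items()})
im=manip.camera('scene'); save('s1',im[180:300,270:390].repeat(5,0).repeat(5,1))
E
```

```text
{'t': np.float64(5.7), 'joints': array([ 1.670e-01,  5.580e-01,  1.602e+00, -1.000e-03,  9.810e-01,
        1.772e+00]), 'joint_velocities': array([ 0.004, -0.001,  0.001,  0.007,  0.003, -0.085]), 'tau': array([  1.673, -65.447, -23.721,   0.595,   0.528,   1.322]), 'eef_pos': array([0.609, 0.17 , 0.158]), 'tool_rot': array([ 3.141e+00, -1.000e-03, -3.300e-02]), 'ft_force': array([ 1.682, -2.322, -2.554]), 'wrist_torque': array([-0.428, -0.527, -0.003]), 'grip_width': np.float64(0.012)}
```

View pics/s1.png

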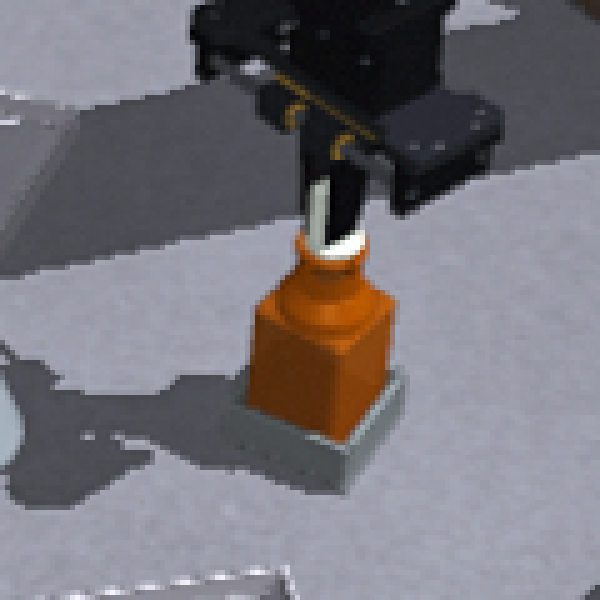

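Emit:
{"op": "send_rows", "data": {
  "increments": [
    [[0, 0, 0, -1.8], [0, 0, -0.005, -3.6], [0, 0, -0.015, -5.4], [0, 0, -0.025, -7.2], [0, 0, -0.035, -9.0], [0, 0, -0.045, -10.8], [0, 0, -0.055, -12.6], [0, 0, -0.065, -14.4], [0, 0, -0.075, -16.2], [0, 0, -0.085, -18], [0, 0, -0.09, -19.8], [0, 0, -0.09, -19.8]]
  ]
}}

```text
t: 7.25
eef_pos: [0.6078, 0.1702, 0.1615]
tool_rot: [-3.14, -0.0, 1.695]
ft_force: [-0.5, 0.6, -5.1]
grip_width: 0.0118
```

Emit:
{"op": "send_rows", "data": {
  "increments": [
    [[0, 0, 0, 1.8], [0, 0, -0.005, 3.6], [0, 0, -0.015, 5.4], [0, 0, -0.025, 7.2], [0, 0, -0.035, 9.0], [0, 0, -0.045, 10.8], [0, 0, -0.055, 12.6], [0, 0, -0.065, 14.4], [0, 0, -0.075, 16.2], [0, 0, -0.085, 18], [0, 0, -0.09, 19.8], [0, 0, -0.09, 19.8]]
  ]
}}

```text
t: 8.75
eef_pos: [0.6092, 0.1696, 0.1662]
tool_rot: [3.141, -0.002, -0.035]
ft_force: [1.8, -3.0, 1.4]
grip_width: 0.0118
```

Emit:
{"op": "send_rows", "data": {
  "increments": [
    [[0, 0, 0, -1.8], [0, 0, -0.005, -3.6], [0, 0, -0.015, -5.4], [0, 0, -0.025, -7.2], [0, 0, -0.035, -9.0], [0, 0, -0.045, -10.8], [0, 0, -0.055, -12.6], [0, 0, -0.065, -14.4], [0, 0, -0.075, -16.2], [0, 0, -0.085, -18], [0, 0, -0.09, -19.8], [0, 0, -0.09, -19.8]]
  ]
}}

```text
t: 10.25
eef_pos: [0.6082, 0.1701, 0.1692]
tool_rot: [-3.141, -0.0, 1.695]
ft_force: [-3.1, -0.3, -0.6]
grip_width: 0.0117
```

```bash
python3 - <<'E'
from h import *
s=manip.observe();print({k:np.round(v,3) for k,v in s.items()})
im=manip.camera('scene'); save('s2',im[180:300,270:390].repeat(5,0).repeat(5,1))
E
```

```text
{'t': np.float64(10.25), 'joints': array([0.168, 0.546, 1.592, 0.   , 1.005, 0.044]), 'joint_velocities': array([ 0.   ,  0.001, -0.002,  0.003, -0.003,  0.097]), 'tau': array([ -0.096, -63.531, -25.562,   0.067,  -0.613,  -1.377]), 'eef_pos': array([0.608, 0.17 , 0.169]), 'tool_rot': array([-3.141, -0.   ,  1.695]), 'ft_force': array([-3.057, -0.282, -0.621]), 'wrist_torque': array([-0.132,  0.35 ,  0.003]), 'grip_width': np.float64(0.012)}
```

View pics/s2.png

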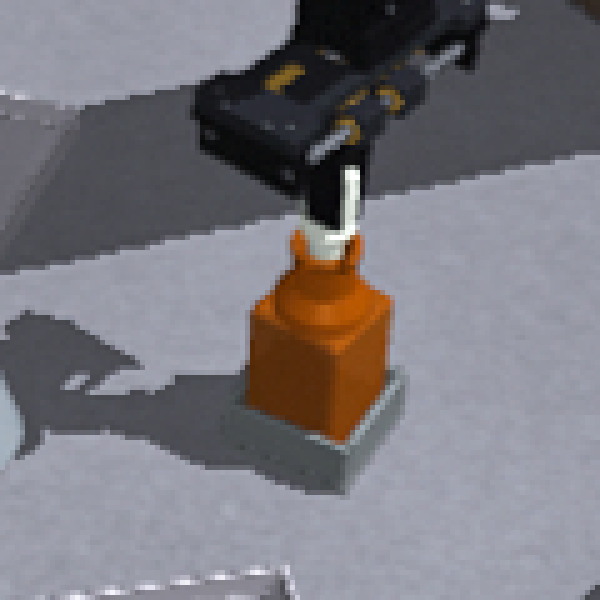

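Emit:
{"op": "send_rows", "data": {
  "increments": [
    [[0, 0, 0, 1.8], [0, 0, -0.01, 3.6], [0, 0, -0.02, 5.4], [0, 0, -0.04, 7.2], [0, 0, -0.06, 9.0], [0, 0, -0.09, 10.8], [0, 0, -0.13, 12.6], [0, 0, -0.17, 14.4], [0, 0, -0.21, 14.4], [0, 0, -0.25, 14.4]]
  ]
}}

```text
t: 11.55
eef_pos: [0.6088, 0.1699, 0.1794]
tool_rot: [3.141, -0.0, 0.439]
ft_force: [1.5, -1.2, -1.8]
grip_width: 0.012
```

```bash
python3 - <<'E'
from h import *
s=manip.observe();print({k:np.round(v,3) for k,v in s.items()})
im=manip.camera('scene'); save('s3',im[180:300,270:390].repeat(5,0).repeat(5,1))
E
```

```text
{'t': np.float64(11.55), 'joints': array([ 0.168,  0.536,  1.581, -0.   ,  1.025,  1.299]), 'joint_velocities': array([ 0.001, -0.014, -0.014,  0.002,  0.029,  0.005]), 'tau': array([  1.14 , -64.19 , -24.708,   0.502,   0.253,   0.088]), 'eef_pos': array([0.609, 0.17 , 0.179]), 'tool_rot': array([ 3.141, -0.   ,  0.439]), 'ft_force': array([ 1.473, -1.206, -1.78 ]), 'wrist_torque': array([-0.334, -0.298,  0.031]), 'grip_width': np.float64(0.012)}
```

View pics/s3.png

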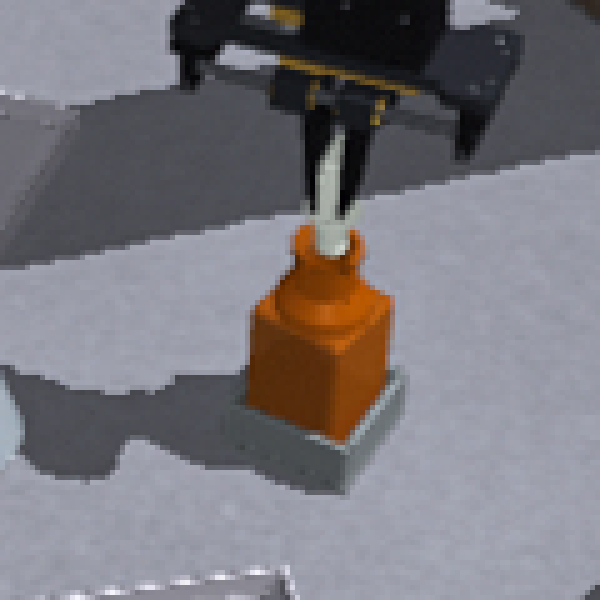

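Emit:
{"op": "send_rows", "data": {
  "increments": [
    [[0, 0, -0.1, 0], [0, 0, -0.2, 0], [0, 0, -0.4, 0], [0, 0, -0.8, 0], [0, 0, -1.3, 0], [0, 0, -1.8, 0], [0, 0, -1.8, 0]]
  ]
}}

```text
t: 12.48
eef_pos: [0.6092, 0.1701, 0.2535]
tool_rot: [3.141, -0.003, 0.437]
ft_force: [-0.7, 0.3, -0.4]
grip_width: 0.0117
```

```bash
python3 - <<'E'
from h import *
s=manip.observe();print({k:np.round(v,3) for k,v in s.items() if 'f' in k})
plan([.62,-.176,.25],.439)
plan([.62,-.176,.12],.439)
im=manip.camera('scene'); save('s4',im)
for q in manip.silhouettes('scene','bottle'): print(q['p'],q['box'])
for q in manip.silhouettes('scene','holder'): print(q['p'],q['box'])
E
```

```text
{'eef_pos': array([0.609, 0.17 , 0.253]), 'ft_force': array([-0.693,  0.318, -0.426])}
inc [-3.417  7.953  0.083] turn -0.022 now [0.6092 0.1701 0.2535] [ 3.1406 -0.0034  0.4371] [ 0.17  0.47  1.49 -0.    1.18  1.3 ] t 12.475
inc [-3.428  7.949  3.333] turn -0.022 now [0.6092 0.1701 0.2535] [ 3.1406 -0.0034  0.4371] [ 0.17  0.47  1.49 -0.    1.18  1.3 ] t 12.475
0.81 [319.8, 223.9, 348.3, 272.0]
0.9 [314.9, 251.9, 351.9, 277.8]
```

View pics/s4.png

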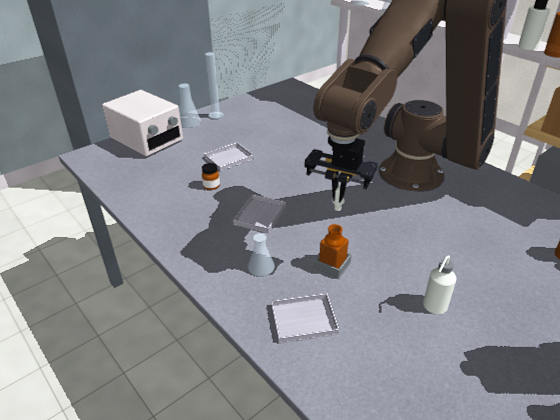

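The stopper is free and the bottle is still seated in the holder at pixel (333, 250). The target tray is at pixel (260, 213). I'll carry the stopper there at this height.

Emit:
{"op": "send_rows", "data": {
  "increments": [
    [[-0.3, 0.7, 0, 0], [-0.8, 1.9, 0, 0], [-1.3, 3.0, 0, 0], [-1.8, 4.2, 0, 0], [-2.3, 5.4, 0, 0], [-2.8, 6.5, 0, 0], [-3.2, 7.4, 0, 0], [-3.4, 7.95, 0.5, 0], [-3.4, 7.95, 1.5, 0], [-3.4, 7.95, 2.5, 0], [-3.4, 7.95, 3.3, 0], [-3.4, 7.95, 3.3, 0]]
  ]
}}

```text
t: 14.12
eef_pos: [0.6185, -0.1746, 0.1157]
tool_rot: [-3.137, 0.004, 0.437]
ft_force: [-0.0, 0.2, -0.4]
grip_width: 0.0116
```

```bash
python3 - <<'E'
from h import *
plan([.62,-.176,.05],.439)
im=manip.camera('scene'); save('s5',im[120:260,180:320].repeat(4,0).repeat(4,1))
im=manip.camera('wrist'); save('w5',im)
for q in manip.silhouettes('scene','tray'): print(q['p'],q['box'])
E
```

```text
inc [0.027 0.055 1.642] turn -0.017 now [ 0.6185 -0.1746  0.1157] [-3.1369  0.0043  0.4375] [-0.38  0.62  1.61  0.    0.92  0.76] t 14.125
0.97 [201.4, 147.1, 245.4, 170.9]
0.82 [271.3, 294.2, 340.3, 345.9]
0.55 [232.5, 194.3, 286.0, 234.1]
```

View pics/s5.png

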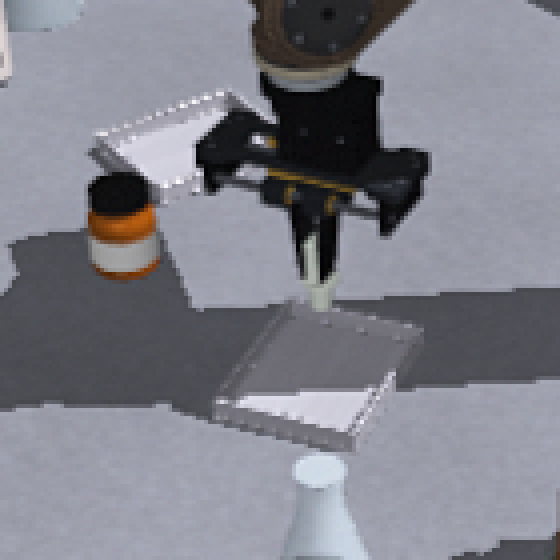

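View pics/w5.png

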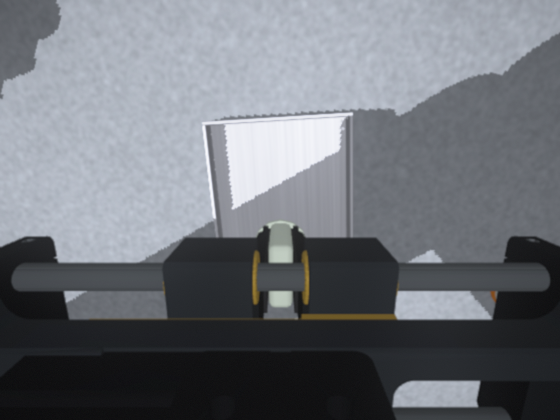

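The scene and wrist views both show the stopper over the tray. I'll lower it in slow steps.

Emit:
{"op": "send_rows", "data": {
  "increments": [
    [[0, 0, 0.5, 0], [0, 0, 1.0, 0], [0, 0, 1.4, 0], [0, 0, 1.7, 0], [0, 0, 1.8, 0], [0, 0, 1.8, 0]]
  ]
}}

```text
t: 15.02
eef_pos: [0.6201, -0.1758, 0.0475]
tool_rot: [3.141, -0.0, 0.437]
ft_force: [0.0, -0.3, 0.1]
grip_width: 0.0115
```

```bash
python3 - <<'E'
from h import *
plan([.62,-.176,.037],.439);s=manip.observe();print(s['ft_force'])
im=manip.camera('scene'); save('s6',im[120:260,180:320].repeat(4,0).repeat(4,1))
E
```

```text
inc [-0.004  0.002  0.261] turn -0.024 now [ 0.6201 -0.1758  0.0475] [ 3.1414e+00 -1.0000e-04  4.3690e-01] [-0.38  0.71  1.65 -0.    0.78  0.76] t 15.025
[ 0.04093786 -0.26359503  0.06774507]
```

View pics/s6.png

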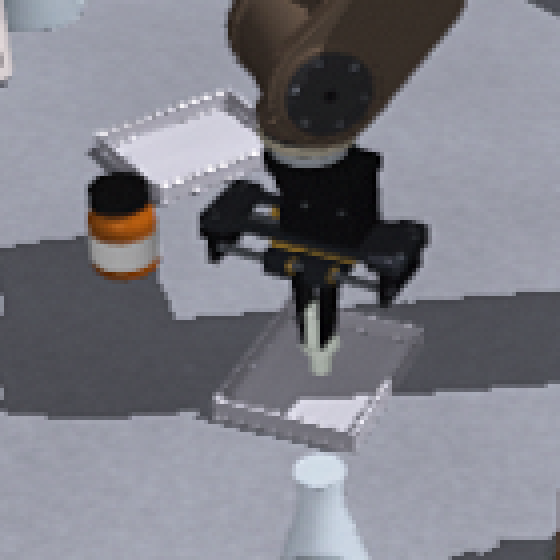

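Emit:
{"op": "send_rows", "data": {
  "increments": [
    [[0, 0, 0.05, 0], [0, 0, 0.1, 0], [0, 0, 0.15, 0], [0, 0, 0.18, 0], [0, 0, 0.2, 0], [0, 0, 0.2, 0], [0, 0, 0.2, 0]]
  ]
}}

```text
t: 15.95
eef_pos: [0.62, -0.1758, 0.0394]
tool_rot: [3.141, -0.0, 0.437]
ft_force: [0.9, 0.1, -0.6]
grip_width: 0.0119
```

Emit:
{"op": "send_rows", "data": {
  "increments": [
    [[0, 0, 0.02, 0], [0, 0, 0.03, 0], [0, 0, 0.04, 0], [0, 0, 0.04, 0]]
  ]
}}

```text
t: 16.45
eef_pos: [0.62, -0.1758, 0.0377]
tool_rot: [3.142, 0.0, 0.437]
ft_force: [-0.7, 0.9, -0.7]
grip_width: 0.0116
```

Emit:
{"op": "send_rows", "data": {
  "increments": [
    [[0, 0, 0.01, 0], [0, 0, 0.02, 0], [0, 0, 0.02, 0]]
  ]
}}

```text
t: 16.82
eef_pos: [0.62, -0.1757, 0.0369]
tool_rot: [3.141, 0.0, 0.437]
ft_force: [-0.3, -0.7, -0.9]
grip_width: 0.0118
```

Emit:
{"op": "send_rows", "data": {
  "increments": [
    [[0, 0, 0.01, 0], [0, 0, 0.02, 0], [0, 0, 0.02, 0]]
  ]
}}

```text
t: 17.2
eef_pos: [0.62, -0.1758, 0.0368]
tool_rot: [3.141, -0.0, 0.437]
ft_force: [-1.6, 0.1, 5.8]
grip_width: 0.0119
```

Emit:
{"op": "send_rows", "data": {
  "increments": [
    [[0, 0, 0.01, 0], [0, 0, 0.02, 0], [0, 0, 0.02, 0]]
  ]
}}

```text
t: 17.58
eef_pos: [0.6201, -0.1758, 0.0367]
tool_rot: [3.141, -0.0, 0.437]
ft_force: [-5.0, 2.2, 14.2]
grip_width: 0.0119
```

Contact is at TCP z ≈ 0.037. I'll ease the load off, soften the grip, then open.

Emit:
{"op": "send_rows", "data": {
  "increments": [
    [[0, 0, -0.02, 0], [0, 0, -0.035, 0], [0, 0, -0.035, 0], [0, 0, -0.035, 0]]
  ],
  "squeeze": 15
}}

```text
t: 18.08
eef_pos: [0.6201, -0.1758, 0.0368]
tool_rot: [3.141, -0.0, 0.437]
ft_force: [-0.7, 0.0, 2.8]
grip_width: 0.0121
```

Emit:
{"op": "send_rows", "data": {
  "increments": [
    [[0, 0, 0, 0], [0, 0, 0, 0], [0, 0, 0, 0]]
  ],
  "squeeze": 3
}}

```text
t: 18.45
eef_pos: [0.62, -0.1758, 0.0367]
tool_rot: [3.141, -0.0, 0.437]
ft_force: [1.0, -0.4, 2.9]
grip_width: 0.0122
```

Emit:
{"op": "send_rows", "data": {
  "increments": [
    [[0, 0, 0, 0], [0, 0, 0, 0], [0, 0, 0, 0], [0, 0, 0, 0]]
  ],
  "gripper": -0.6
}}

```text
t: 18.95
eef_pos: [0.62, -0.1757, 0.0366]
tool_rot: [-3.142, 0.0, 0.437]
ft_force: [-0.5, -0.4, 0.1]
grip_width: 0.0192
```

```bash
python3 - <<'E'
from h import *
im=manip.camera('scene'); save('s7',im[120:260,180:320].repeat(4,0).repeat(4,1))
im=manip.camera('wrist'); save('w7',im)
E
```

```text
(no output)
```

View pics/s7.png

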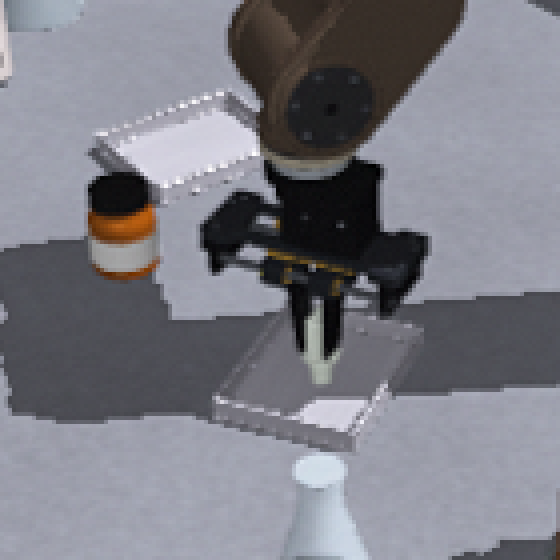

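View pics/w7.png

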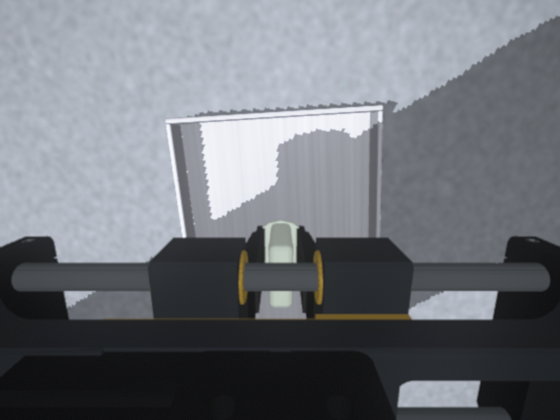

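The stopper is standing on its own in the tray, with the fingers just clear of it. I'll open further and go straight up.

Emit:
{"op": "send_rows", "data": {
  "increments": [
    [[0, 0, 0, 0], [0, 0, 0, 0], [0, 0, 0, 0], [0, 0, 0, 0], [0, 0, 0, 0]]
  ],
  "gripper": 0.2
}}

```text
t: 19.68
eef_pos: [0.62, -0.1758, 0.0367]
tool_rot: [3.142, 0.0, 0.437]
ft_force: [0.5, 0.9, -0.6]
grip_width: 0.0563
```

Emit:
{"op": "send_rows", "data": {
  "increments": [
    [[0, 0, -0.2, 0], [0, 0, -0.6, 0], [0, 0, -1.2, 0], [0, 0, -2, 0], [0, 0, -3, 0], [0, 0, -3.8, 0], [0, 0, -4, 0], [0, 0, -4, 0]]
  ]
}}

```text
t: 20.68
eef_pos: [0.6198, -0.1757, 0.197]
tool_rot: [3.141, -0.0, 0.437]
ft_force: [-0.9, 0.4, -0.3]
grip_width: 0.0568
```

```bash
python3 - <<'E'
from h import *
im=manip.camera('scene'); save('s8',im)
im=manip.camera('wrist'); save('w8',im); print(manip.observe()['t'])
E
```

```text
20.775
```

View pics/s8.png

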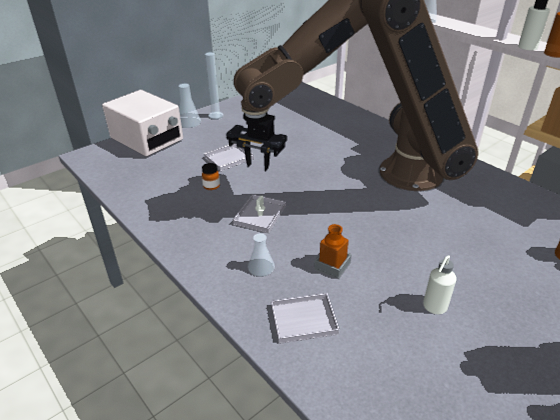

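View pics/w8.png

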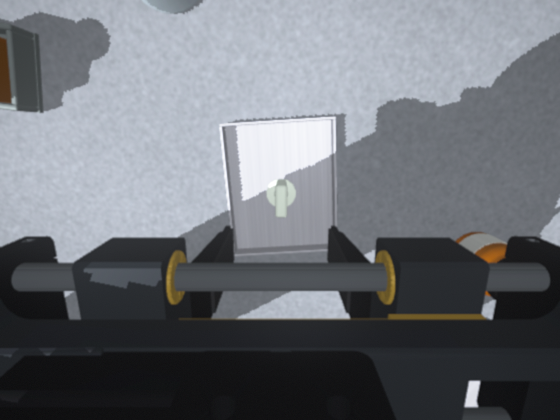

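The stopper stands in the tray at scene pixel (260, 206) and wrist pixel (281, 195). The bottle sits open in its holder at (333, 250), and nothing else has moved.

```bash
python3 -c "
from workcell import manip
print(manip.finish_job())"
```

```text
the job is handed in; nothing more can be done
None
```

The stopper is out of the bottle and standing upright in the steel tray nearest the base. The gripper is open and clear of it. The job was handed in at about 21 s of the 53 s allowed, and `finish_job` gave no verdict.

- **Freeing the stopper:** I gripped the tab at 55 N and twisted it back and forth in four strokes of about 80–100°. It rose about 0.4 mm for every 9° of turn until it was past the tight part of the neck, then I lifted it out. The wrist force readings between strokes stayed within about 6 N. The bottle looked seated in its holder in every picture.
- **Putting it down:** I set it down in small steps. At contact it pressed on the tray with about 14 N for a moment. I eased that to about 3 N before opening the fingers.
- **Last checks:** The final scene and wrist pictures show the stopper upright in the tray, the bottle in its holder, and the flask, wash bottle and jar apparently where they started. No check failed. One disagreed slightly: my first estimate of the stopper's position was about 2 mm off along the tab, and a closer look corrected it before I gripped.

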